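# Mute the mixing console by running a fingertip along the row of keys

## Robot

A 7-joint arm with a two-finger parallel gripper is mounted at the origin on the work surface. World frame = base frame: x ahead of the robot, y to its left, z up, the work surface at z = 0. Lengths are in mm, angles in rad, forces in N, time in s.
With the tool pointing down it reaches from about 425 to 825 mm from the base axis. Payload 3.6 kg.
Tool frame: the origin (TCP) lies on the front face of the gripper's body, between the roots of the fingers; the fingertips stand 84 mm ahead of it and the grasp point (between the pads) lies 65 mm ahead of it; z points along the fingers, x is the direction in which the jaws open and shut, and the axes are right-handed (so a half turn about z gives the same grasp; the last joint's range is limited). The gripper opens to 93 mm and grips with 3 to 60 N. Pads are 15 mm wide; open, the fingers measure 128 mm over their backs; the gripper's body (75 mm by 188 mm) begins 65 mm behind the grasp point.
Start: joints at [-1.363, 0.615, -0.013, 1.423, 0.008, 1.103, -0.04], TCP at [150.561, 632.297, 302.74] pointing down, gripper open.
Joint ranges: [-3.12, 3.12], [-0.3, 2.06], [-1.34, 1.32], [0.26, 2.42], [-1.36, 4.5], [0.01, 1.98], [-2.84, 2.84]. Speed limits (rad/s): [2.79, 2.79, 3.14, 3.14, 3.14, 3.14, 3.14].

## Interface

Orientations are given as a unit quaternion [w, x, y, z].
In Python, from cell import ctrl, eyes gives the robot as it stands.
- The arm moves only by the shell command python3 -m crank 'ROWS'. ROWS is a JSON object of lists of equal length, an entry for each row: "delta_pos": the shift along the world's x, y, z in units of 0.12 m (1.0 is 0.12 m), a list of three; "delta_rot": the turn, a rotation vector about the world's x, y, z in units of 90 degrees (1.0 is 90 degrees), a list of three; "gripper": the finger opening in mm, from 0 to 93. A call has 1 to 12 rows; each row is the pose to reach, as a shift and turn from the pose measured when the call began; what a row does not reach only later rows make up. A row lasts 1/12 s, in which the tool goes at most 41.7 mm and 7.16 degrees, less where a joint would pass 70% of its speed; a pose out of reach is approached as far as the arm can. A call with a number of a shift or a turn outside -1 to 1 is refused whole. A call with a gripper value outside its range is refused whole. The fingers move at their own pace and stop on an object; the grip force is fixed at half the most. Time passes only in rows, so rows that repeat a pose let the fingers close. It gives the time, the measured TCP pose, the force and the opening at its end, in the units of the state.
- ctrl.read_state(): the state, without advancing time (a new reading comes with each control period).
- eyes.get_image(name): name is "scene" or "top" or "wrist"; returns the picture (480x640x3 uint8, blue, green, red); there is no depth.
- eyes.camera_model(name): a dict with "vfov" (degrees; the focal length in pixels is half the picture's height over the tangent of half this angle, whatever the lens; pixels are square), "cx", "cy" (the principal point, pixels), "rvec" (rotation vector, rad) and "tvec" (3), from world to camera coordinates, as OpenCV has them; the wrist camera has in their place "hand_eye" (4x4, takes a point from camera to tool coordinates, whose origin is the TCP and whose axes are the tool frame's). Camera axes: x right, y down, z forward; pixel columns grow to the right and rows downward; lengths in mm; the calibration is good to about 2 mm. A picture is of the moment at which its call begins: read the wrist's pose just before it. camera_model takes no time and is no camera call.
- ctrl.finish_job(): hands the job in, once; it reports no verdict.
The state is a dict: "time_s": time; "qpos": joint angles; "joint_vel": joint speeds; "joint_efforts": joint torques, N m; "eef_pos": TCP position; "tcp_rot": TCP orientation; "force": force on the tool from outside, world axes, zero at the start; "moment": the same for the moment, N m; "finger_gap": opening from 0.0 (shut) to 1.0 (fully open).
Only numpy, scipy, OpenCV 4.12 (cv2) and the standard library are available. Lean on these libraries where they do the work, as an engineer would, in place of code of your own. Each camera call takes 0.05 s, during which the arm holds its last target. There are 200 camera calls.

## Task

Silence the sound desk before leaving the radio room: run your fingertips along the row of six channel mute keys on the mixing console, from one end of the row to the other, pressing every one down lightly as you pass so that all six stay down. Do not press the square talkback key that lies beyond the right-hand end of the row (right as the robot sees it), do not shift any fader, and leave the mug, glue stick, spool and hand microphone where they are.

Things in the scene. Friction and masses are not known exactly. Their poses are not given: they have to be found in the camera images.
- console: Sound-mixing console, fixed: teal panel, dark wooden cheeks, 292 mm deep (x), 320 wide (y). Origin under its centre; +x away from the robot side, +y left. The panel rises 5 degrees (0.087 rad) towards +x, from 45 mm high at the front to 69; a 34 mm high meter bridge at the rear. From the front: key row (six mute keys left, talkback key right), paper strip, faders, rows of 13 mm high knobs.
- mute1 (a joint): How far mute key 1 (left-hand, +y end of the row) is pressed down, in m: 0 up, 0.006 bottomed on a hard stop. Slides into the panel, square to it. Takes about 2.5 N and stays where it is pushed; it does not spring back. Counts as down from 0.004.
- mute1_top (a point): Middle of the top of mute key 1 (left-hand, +y end of the row); moves with the key. Grey oblong key, 18 mm (console x) by 30 mm (y); flat top 10 mm wide, both flanks slope 29 degrees down towards the next keys. Top 10 mm above the panel when up, 4 mm when bottomed. Six equal keys 36 mm apart in a level line along console y. z out of the panel, y to the left along the row.
- mute2 (a joint): How far mute key 2 is pressed down, in m: 0 up, 0.006 bottomed on a hard stop. Slides into the panel, square to it. Takes about 2.5 N and stays where it is pushed; it does not spring back. Counts as down from 0.004.
- mute3 (a joint): How far mute key 3 is pressed down, in m: 0 up, 0.006 bottomed on a hard stop. Slides into the panel, square to it. Takes about 2.5 N and stays where it is pushed; it does not spring back. Counts as down from 0.004.
- mute4 (a joint): How far mute key 4 is pressed down, in m: 0 up, 0.006 bottomed on a hard stop. Slides into the panel, square to it. Takes about 2.5 N and stays where it is pushed; it does not spring back. Counts as down from 0.004.
- mute5 (a joint): How far mute key 5 is pressed down, in m: 0 up, 0.006 bottomed on a hard stop. Slides into the panel, square to it. Takes about 2.5 N and stays where it is pushed; it does not spring back. Counts as down from 0.004.
- mute6 (a joint): How far mute key 6 (right-hand, -y end of the row) is pressed down, in m: 0 up, 0.006 bottomed on a hard stop. Slides into the panel, square to it. Takes about 2.5 N and stays where it is pushed; it does not spring back. Counts as down from 0.004.
- mute6_top (a point): Middle of the top of mute key 6 (right-hand, -y end of the row); moves with the key. Same key and axes as mute1, 180 mm from it; keys 2 to 5 lie evenly between the two.
- talkback (a joint): How far the talkback key is pressed, in m: 0 up, 0.005 bottomed. Sprung (2.5 N at the bottom); must stay up.
- talkback_top (a point): Middle of the top of the talkback key: a flat square grey key 24 by 24 mm, 8 mm above the panel, in line with the mute keys, 65 mm beyond mute key 6 (towards console -y).
- fader1_top (a point): Top middle of the black cap of fader 1, in the strip of mute key 1: cap 24 mm long (console x), 12 mm wide, 14 mm high above the panel; slides freely (1.2 N) along console x over 60 mm, its middle 55 to 115 mm from the line of the keys. Must not be shifted.
- fader2_top (a point): Top middle of the black cap of fader 2, in the strip of mute key 2: cap 24 mm long (console x), 12 mm wide, 14 mm high above the panel; slides freely (1.2 N) along console x over 60 mm, its middle 55 to 115 mm from the line of the keys. Must not be shifted.
- fader3_top (a point): Top middle of the black cap of fader 3, in the strip of mute key 3: cap 24 mm long (console x), 12 mm wide, 14 mm high above the panel; slides freely (1.2 N) along console x over 60 mm, its middle 55 to 115 mm from the line of the keys. Must not be shifted.
- fader4_top (a point): Top middle of the black cap of fader 4, in the strip of mute key 4: cap 24 mm long (console x), 12 mm wide, 14 mm high above the panel; slides freely (1.2 N) along console x over 60 mm, its middle 55 to 115 mm from the line of the keys. Must not be shifted.
- fader5_top (a point): Top middle of the black cap of fader 5, in the strip of mute key 5: cap 24 mm long (console x), 12 mm wide, 14 mm high above the panel; slides freely (1.2 N) along console x over 60 mm, its middle 55 to 115 mm from the line of the keys. Must not be shifted.
- fader6_top (a point): Top middle of the black cap of fader 6, in the strip of mute key 6: cap 24 mm long (console x), 12 mm wide, 14 mm high above the panel; slides freely (1.2 N) along console x over 60 mm, its middle 55 to 115 mm from the line of the keys. Must not be shifted.
- fader_master_top (a point): Top middle of the black cap of the master fader, in the strip of the talkback key: cap 24 mm long (console x), 16 mm wide, 14 mm high above the panel; slides freely (1.2 N) along console x over 60 mm, its middle 55 to 115 mm from the line of the keys. Must not be shifted.
- spool: Bare metal wire spool standing beside the console, 72 mm diameter, 62 mm high; origin under its centre. Loose.
- gluestick: Glue stick standing upright beside the console, 29 mm diameter, 90 mm high; origin under its centre. Loose, tips easily.
- mug: White mug, 76 mm diameter, 88 mm high, handle to its +y; origin under its centre. Loose.
- handmic: Black hand microphone lying on the desk in front of the console, 105 mm long (y), 55 mm wide, 30 mm high; origin under its middle. Loose.

How it is judged:
By the outcome, as a careful person would: the job done as asked, in the order asked, and still so for the second after the job is handed in, with the robot touching nothing.
It also fails if it takes over 45 s, if anything falls off the work surface, if the arm or the gripper's body presses on something with over 40 N, if the wrist force passes 120 N, or if a joint passes its speed limit or range.

## Working session

There is one attempt and no reset: what is moved stays moved. The work goes in short steps, Python scripts to look and compute and a shell command to move; the robot and the scene stay as the last step left them, time stands still between calls to the robot, and variables do not carry over. Pictures are saved under pics/ and viewed, about 8 in all and at most 12, crops included, and the job is handed in when it is done.

```bash
mkdir -p pics; ls; python3 - <<'E'
from cell import ctrl, eyes
import cv2
s=ctrl.read_state(); print(s)
for n in ("scene","top"):
    cv2.imwrite(f"pics/{n}0.png",eyes.get_image(n)); print(n,eyes.camera_model(n))
print(eyes.camera_model("wrist"))
E
```

```text
pics
{'time_s': 0.0, 'qpos': array([-1.3634869 ,  0.6159057 , -0.01264482,  1.424907  ,  0.00814917,
        1.1034107 , -0.04037651]), 'joint_vel': array([-0.00157569, -0.00184639,  0.00134837,  0.00159258, -0.0011158 ,
       -0.00097165, -0.00021921]), 'joint_efforts': array([-2.23286343e-04, -4.58925068e+01,  2.09003873e-01, -1.65743583e+01,
       -6.11336972e-02,  2.03627563e-02,  2.23281554e-04]), 'eef_pos': array([150.44404019, 631.74702242, 301.58693917]), 'tcp_rot': array([ 0.00082482,  0.78471367,  0.61985708, -0.00099172]), 'force': array([-0.15736431,  0.54367257,  1.13503017]), 'moment': array([-0.00893876, -0.06229026,  0.03644187]), 'finger_gap': 0.9980685462161839}
scene {'vfov': 53.73715511748307, 'cx': 320.5669119589091, 'cy': 234.73300689907342, 'rvec': array([ 0.73373429,  2.7199546 , -0.92784391]), 'tvec': array([ 474.96601251, -194.02191117, 1243.14171206])}
top {'vfov': 51.07163354902376, 'cx': 320.9079623635431, 'cy': 236.57790116044976, 'rvec': array([ 2.08882389, -2.14624455,  0.2187131 ]), 'tvec': array([ 40.04504786, 555.13061973, 919.98298399])}
{'vfov': 71.88313792788144, 'cx': 323.82468861682867, 'cy': 237.84276405911396, 'hand_eye': array([[ 9.99999600e-01, -6.40750505e-04,  6.24344632e-04,
         5.37665572e-01],
       [ 4.27615951e-04,  9.55332617e-01,  2.95532416e-01,
        -8.35877583e+01],
       [-7.85819336e-04, -2.95532030e-01,  9.55332508e-01,
        -8.13028748e+01],
       [ 0.00000000e+00,  0.00000000e+00,  0.00000000e+00,
         1.00000000e+00]])}
```

View pics/top0.png

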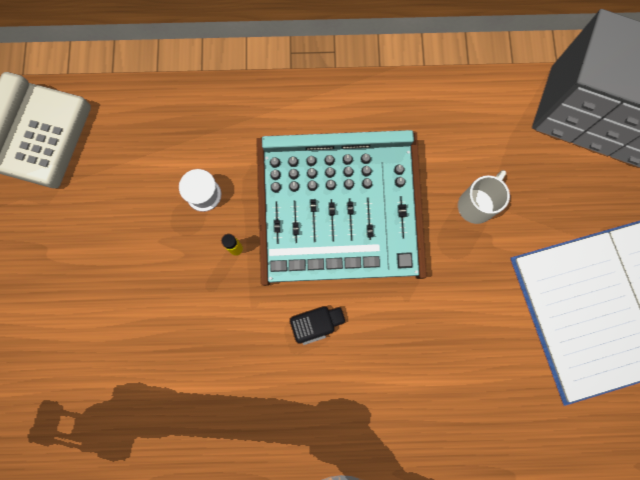

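View pics/scene0.png

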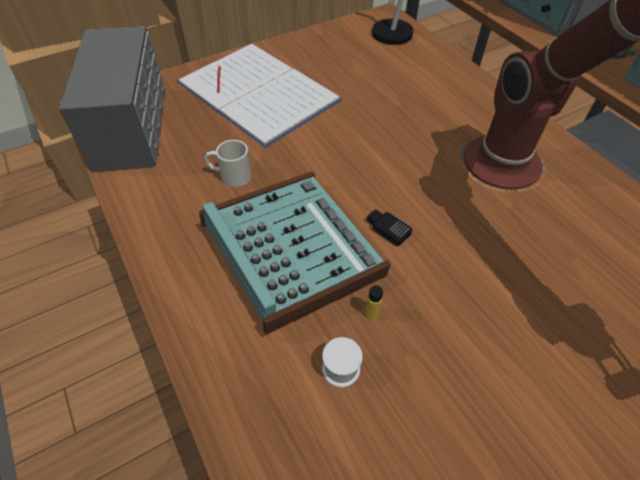

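The top view shows the mute keys at about row 265, cols 278–371. Talkback is at (405,260), the mic at (318,324), the glue stick at (232,243), the spool at (200,190) and the mug at (485,200). The scene view shows the same row from the far side, from (325,205) to (367,260).

```bash
cat > h.py <<'E'
import numpy as np, cv2
from scipy.spatial.transform import Rotation as R
from cell import ctrl, eyes
def ray(name,uv,st=None):
    c=eyes.camera_model(name); f=240/np.tan(np.radians(c["vfov"]/2))
    d=np.array([(uv[0]-c["cx"])/f,(uv[1]-c["cy"])/f,1.])
    if name=="wrist":
        q=st["tcp_rot"]; Rt=R.from_quat([q[1],q[2],q[3],q[0]]).as_matrix(); H=np.array(c["hand_eye"])
        return Rt@H[:3,3]+np.array(st["eef_pos"]), Rt@H[:3,:3]@d
    M=R.from_rotvec(c["rvec"]).as_matrix().T
    return -M@c["tvec"], M@d
def onz(name,uv,z,st=None):
    o,d=ray(name,uv,st); return o+d*(z-o[2])/d[2]
def tri(r1,r2):
    A=np.stack([r1[1],-r2[1]],1); t=np.linalg.lstsq(A,r2[0]-r1[0],rcond=None)[0]
    a=r1[0]+t[0]*r1[1]; b=r2[0]+t[1]*r2[1]; return (a+b)/2,np.linalg.norm(a-b)
def blobs(img,roi,amin,amax,smax=60,vmin=40,vmax=140):
    x0,y0,x1,y1=roi; h=cv2.cvtColor(img[y0:y1,x0:x1],cv2.COLOR_BGR2HSV)
    m=((h[...,1]<smax)&(h[...,2]>vmin)&(h[...,2]<vmax)).astype(np.uint8)
    n,l,s,c=cv2.connectedComponentsWithStats(m)
    return [(c[i]+[x0,y0],s[i]) for i in range(1,n) if amin<s[i,4]<amax]
E
python3 - <<'E'
from h import *
t=cv2.imread("pics/top0.png"); s=cv2.imread("pics/scene0.png")
for nm,im,roi in (("top",t,(265,250,420,278)),("scene",s,(295,175,385,275))):
    print(nm)
    for c,st in blobs(im,roi,30,600,smax=75): print(c.round(1),st,onz(nm,c,57).round(1))
print(cv2.cvtColor(t[265:267,270:300],cv2.COLOR_BGR2HSV)[0].tolist())
a=cv2.resize(t[120:350,180:440],None,fx=2.3,fy=2.3,interpolation=2)
b=cv2.resize(s[165:285,280:400],None,fx=4.4,fy=4.4,interpolation=2)[:529]
cv2.imwrite("pics/a.png",a[:, :]); cv2.imwrite("pics/b.png",b)
E
```

```text
top
[286.1 265.2] [  2   0  39  28 356] [501.6  93.2  57. ]
[404.1 259.9] [132   3  16  16 159] [ 505.8 -133.7   57. ]
[352.1 262.3] [ 79   7  17  12 160] [503.8 -33.6  57. ]
[370.8 261.7] [ 98   6  17  12 165] [504.  -69.5  57. ]
[315.3 263.9] [ 42   8  17  12 153] [502.6  37.2  57. ]
[333.8 263.3] [ 61   8  17  12 163] [502.9   1.7  57. ]
scene
[307.3 197.9] [ 0 18 27 11 43] [530.2 -94.9  57. ]
[300.4 210.8] [ 0 30 12 12 72] [562.6 -68.8  57. ]
[303.8 225.1] [ 0 45 20 11 63] [576.  -29.1  57. ]
[306.5 237.8] [  0  56  29  15 118] [588.    4.2  57. ]
[310.4 251.3] [  0  67  37  18 155] [598.1  39.2  57. ]
[325.4 260.7] [ 11  77  36  20 160] [583.4  75.6  57. ]
[339.2 270.2] [33 91 23  9 93] [571.  109.7  57. ]
[[85, 40, 145], [60, 2, 122], [10, 6, 128], [10, 6, 129], [10, 6, 130], [10, 6, 136], [10, 5, 143], [10, 5, 145], [10, 5, 145], [10, 5, 144], [10, 6, 136], [15, 4, 123], [15, 4, 117], [15, 4, 116], [15, 4, 115], [0, 2, 105], [82, 29, 98], [86, 65, 169], [86, 61, 158], [85, 13, 120], [15, 4, 127], [10, 6, 129], [10, 6, 129], [10, 6, 129], [20, 6, 138], [30, 5, 143], [10, 5, 144], [20, 5, 144], [20, 5, 143], [20, 6, 132]]
```

View pics/b.png

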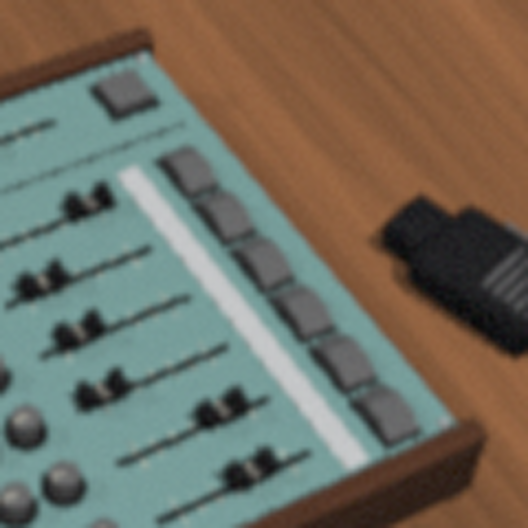

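```bash
python3 -m crank '{"delta_pos":[[0.15,-0.22,0],[0.3,-0.44,0],[0.45,-0.66,0],[0.6,-0.88,0]],"delta_rot":[[0,0,-0.04],[0,0,-0.08],[0,0,-0.12],[0,0,-0.16]],"gripper":[0,0,0,0]}'; python3 -m crank '{"delta_pos":[[0.15,-0.22,0],[0.3,-0.44,0],[0.45,-0.66,0],[0.6,-0.88,0]],"delta_rot":[[0,0,-0.04],[0,0,-0.08],[0,0,-0.12],[0,0,-0.16]],"gripper":[0,0,0,0]}'
python3 - <<'E'
from h import *
s=ctrl.read_state();q=s["tcp_rot"];M=R.from_quat([q[1],q[2],q[3],q[0]]).as_matrix();print(s["eef_pos"],M[:,0],M[:,2],s["qpos"],s["finger_gap"])
t=cv2.imread("pics/top0.png")
P=[]
for c,st in blobs(t,(270,252,420,274),60,600,smax=20,vmax=170): print(c.round(1),st,onz("top",c,55).round(1))
E
```

```text
time_s: 0.43
eef_pos: [222.9, 524.7, 301.1]
tcp_rot: [0.001, 0.857, 0.515, -0.001]
force: [0.1, 0.0, 0.7]
finger_gap: 0.762
time_s: 0.77
eef_pos: [295.5, 417.5, 300.8]
tcp_rot: [0.001, 0.915, 0.403, -0.002]
force: [-0.2, -0.8, -0.2]
finger_gap: 0.472
[295.45698436 417.45250461 300.80977259] [ 0.67582498  0.73704931 -0.00434795] [-0.00261457 -0.00350169 -0.99999045] [-1.09452081  0.40605904  0.13801499  1.82271531 -0.06847254  0.92177743
 -0.09723375] 0.472265529835671
[404.5 259.9] [128   2  14  13 173] [ 506.  -134.9   55. ]
[370.9 261.4] [ 94   5  15  10 148] [504.8 -70.   55. ]
[315.2 263.8] [ 38   7  15  10 142] [503.2  37.4  55. ]
[333.8 263.2] [ 56   7  16  10 141] [503.4   1.7  55. ]
[352.2 262.4] [ 75   6  16  10 150] [504.  -33.9  55. ]
[278.2 265.6] [  1   9  16  10 152] [501.6 108.6  55. ]
[296.8 264.6] [ 19   8  16  10 154] [502.6  72.9  55. ]
```

```bash
python3 -m crank '{"delta_pos":[[0.14,-0.22,0],[0.28,-0.44,0],[0.42,-0.66,0],[0.56,-0.88,0]],"delta_rot":[[0,0,-0.045],[0,0,-0.09],[0,0,-0.13],[0,0,-0.175]],"gripper":[0,0,0,0]}'; python3 -m crank '{"delta_pos":[[0.14,-0.22,0],[0.28,-0.44,0],[0.42,-0.66,0],[0.56,-0.88,0]],"delta_rot":[[0,0,-0.045],[0,0,-0.09],[0,0,-0.13],[0,0,-0.175]],"gripper":[0,0,0,0]}';python3 -m crank '{"delta_pos":[[0.14,-0.2,-0.1],[0.28,-0.4,-0.2],[0.42,-0.6,-0.3],[0.53,-0.8,-0.4],[0.53,-0.8,-0.4]],"delta_rot":[[0,-0.015,-0.045],[0,-0.03,-0.09],[0,-0.045,-0.13],[0,-0.055,-0.167],[0,-0.055,-0.167]],"gripper":[0,0,0,0,0]}'
python3 - <<'E'
from h import *
s=ctrl.read_state();im=eyes.get_image("wrist");cv2.imwrite("pics/w1.png",im)
q=s["tcp_rot"];M=R.from_quat([q[1],q[2],q[3],q[0]]).as_matrix();print(s["eef_pos"],M[:,0],M[:,2],s["qpos"],s["finger_gap"],s["time_s"])
print("tip",s["eef_pos"]+84*M[:,2])
for c,st in blobs(im,(0,0,640,480),400,8000,smax=25,vmax=200): print(c.round(1),st,onz("wrist",c,55,s).round(1))
E
```

```text
time_s: 1.1
eef_pos: [363.0, 310.3, 300.6]
tcp_rot: [0.001, 0.962, 0.272, -0.002]
force: [0.9, 0.7, 0.3]
finger_gap: 0.187
time_s: 1.43
eef_pos: [430.5, 203.3, 300.5]
tcp_rot: [0.001, 0.991, 0.136, -0.003]
force: [0.3, 0.2, -0.1]
finger_gap: 0.002
time_s: 1.85
eef_pos: [494.8, 101.2, 250.7]
tcp_rot: [0.009, 0.999, -0.0, 0.039]
force: [-0.3, -0.4, -0.8]
finger_gap: 0.002
[494.82926618 101.22300145 250.67045896] [9.96944430e-01 3.05856217e-04 7.81134441e-02] [ 0.07810672 -0.01759938 -0.99678965] [-0.54503198  0.45872555  0.40521552  1.95742982 -0.22544693  0.69607903
 -0.01590552] 0.002209105416602738 1.85
tip [501.39023032  99.74465366 166.94012851]
[477.9  43.2] [ 450    0   73   77 2214] [627.  248.3  55. ]
[313.7 219.4] [303 203  22  34 721] [500.6 112.5  55. ]
[189.5 261.5] [ 165  241   50   41 1024] [392.3  76.9  55. ]
[315.  257.5] [304 242  22  32 636] [501.4  77.2  55. ]
[324.  303.2] [ 285  277   78   63 2732] [509.5  30.9  55. ]
[ 24.3 340.3] [   0  319   76   44 1697] [238.6   5.4  55. ]
[615.9 342.4] [ 557  319   83   47 1517] [821.8 -29.9  55. ]
[ 50.1 413.9] [   0  368  188   89 5445] [240.  -79.2  55. ]
[607.2 423.1] [ 568  384   72   73 4024] [ 843.9 -142.7   55. ]
```

View pics/w1.png

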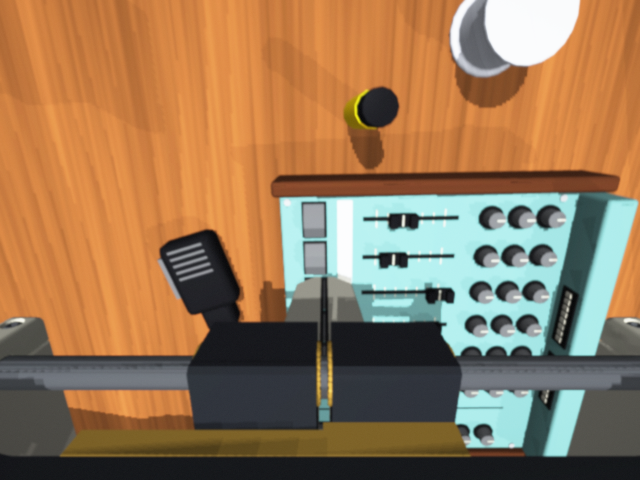

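The wrist view puts mute1 at (314,219) and mute2 at (315,257), giving mute1 ≈ (501,110). That agrees with the top view to within 2–3 mm. Next I go down to about 12 mm above mute1.

```bash
python3 -m crank '{"delta_pos":[[0,0.073,-0.2],[0,0.073,-0.4],[0,0.073,-0.6],[0,0.073,-0.75],[0,0.073,-0.8],[0,0.073,-0.8]],"delta_rot":[[0.011,0,0.0114],[0.011,-0.005,0.0114],[0.011,-0.005,0.0114],[0.011,-0.005,0.0114],[0.011,-0.005,0.0114],[0.011,-0.005,0.0114]],"gripper":[0,0,0,0,0,0]}'
cat > st.py <<'E'
from h import *
s=ctrl.read_state();q=s["tcp_rot"];M=R.from_quat([q[1],q[2],q[3],q[0]]).as_matrix()
print("tip",(s["eef_pos"]+84*M[:,2]).round(2),"x",M[:,0].round(3),"z",M[:,2].round(3),"F",s["force"].round(2),s["time_s"])
E
cat > look.py <<'E'
import sys
from st import *
n=sys.argv[1];cam=sys.argv[2];x0,y0,x1,y1=map(int,sys.argv[3:7]);k=float(sys.argv[7])
im=eyes.get_image(cam);cv2.imwrite(f"pics/{n}_raw.png",im);cv2.imwrite(f"pics/{n}.png",cv2.resize(im[y0:y1,x0:x1],None,fx=k,fy=k,interpolation=2))
E
python3 look.py s1 scene 290 100 420 300 3
```

```text
time_s: 2.4
eef_pos: [493.1, 113.8, 154.1]
tcp_rot: [-0.002, 0.999, 0.012, 0.041]
force: [-0.7, 0.4, -0.1]
finger_gap: 0.004
tip [499.98 114.2   70.43] x [0.996 0.023 0.082] z [ 0.082  0.004 -0.997] F [-0.66  0.44 -0.09] 2.4
```

View pics/s1.png

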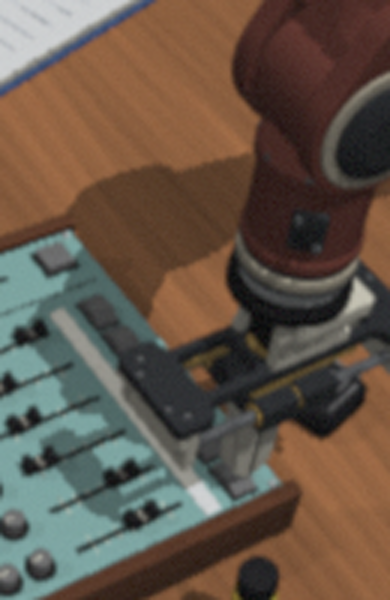

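The scene crop shows the shut fingertips just above mute1 and clear of faders 1 and 2. Next is a slow descent.

```bash
python3 -m crank '{"delta_pos":[[0.008,-0.033,-0.02],[0.008,-0.033,-0.04],[0.008,-0.033,-0.06],[0.008,-0.033,-0.08],[0.008,-0.033,-0.08]],"delta_rot":[[0,0,0],[0,0,0],[0,0,0],[0,0,0],[0,0,0]],"gripper":[0,0,0,0,0]}'; python3 st.py
python3 -m crank '{"delta_pos":[[0,0,-0.01],[0,0,-0.02],[0,0,-0.03],[0,0,-0.03]],"delta_rot":[[0,0,0],[0,0,0],[0,0,0],[0,0,0]],"gripper":[0,0,0,0]}'; python3 st.py
```

```text
time_s: 2.87
eef_pos: [494.8, 109.8, 145.6]
tcp_rot: [-0.002, 0.999, 0.011, 0.042]
force: [0.2, 0.1, 0.5]
finger_gap: 0.008
tip [501.86 110.17  61.91] x [0.996 0.023 0.084] z [ 0.084  0.005 -0.996] F [0.24 0.14 0.46] 2.8667
time_s: 3.2
eef_pos: [494.7, 109.8, 141.8]
tcp_rot: [-0.002, 0.999, 0.012, 0.042]
force: [0.2, 0.5, 0.9]
finger_gap: 0.004
tip [501.72 110.17  58.1 ] x [0.996 0.023 0.084] z [ 0.084  0.005 -0.996] F [0.16 0.49 0.86] 3.2
```

```bash
for i in 1; do python3 -m crank '{"delta_pos":[[0,0,-0.008],[0,0,-0.017],[0,0,-0.017]],"delta_rot":[[0,0,0],[0,0,0],[0,0,0]],"gripper":[0,0,0]}'; done; python3 -m crank '{"delta_pos":[[0,0,-0.008],[0,0,-0.017],[0,0,-0.017]],"delta_rot":[[0,0,0],[0,0,0],[0,0,0]],"gripper":[0,0,0]}'; python3 st.py
```

```text
time_s: 3.45
eef_pos: [494.9, 109.8, 139.8]
tcp_rot: [-0.002, 0.999, 0.012, 0.042]
force: [0.4, 0.3, 0.8]
finger_gap: 0.002
time_s: 3.7
eef_pos: [495.0, 109.8, 137.7]
tcp_rot: [-0.002, 0.999, 0.011, 0.042]
force: [-1.1, -0.0, 1.1]
finger_gap: 0.006
tip [502.16 110.22  54.02] x [0.996 0.023 0.085] z [ 0.085  0.005 -0.996] F [-1.13 -0.05  1.07] 3.7
```

```bash
python3 -m crank '{"delta_pos":[[0,0,-0.008],[0,0,-0.008]],"delta_rot":[[0,0,0],[0,0,0]],"gripper":[0,0]}'; python3 -m crank '{"delta_pos":[[0,0,-0.008],[0,0,-0.008]],"delta_rot":[[0,0,0],[0,0,0]],"gripper":[0,0]}'; python3 st.py
```

```text
time_s: 3.87
eef_pos: [495.2, 109.9, 136.7]
tcp_rot: [-0.002, 0.999, 0.012, 0.043]
force: [-0.1, -1.2, -0.0]
finger_gap: 0.006
time_s: 4.03
eef_pos: [495.2, 109.8, 135.6]
tcp_rot: [-0.002, 0.999, 0.011, 0.043]
force: [-0.4, 0.1, 0.6]
finger_gap: 0.008
tip [502.34 110.21  51.92] x [0.996 0.023 0.085] z [ 0.085  0.005 -0.996] F [-0.41  0.12  0.61] 4.0333
```

```bash
python3 look.py w2 wrist 200 150 440 330 3.3; python3 - <<'E'
from h import *
s=cv2.imread("pics/scene0.png");t=cv2.imread("pics/top0.png")
S=sorted([c for c,st in blobs(s,(295,175,385,275),60,400,smax=30,vmax=130)],key=lambda c:c[1])
T=sorted([c for c,st in blobs(t,(270,252,420,274),60,600,smax=20,vmax=170)],key=lambda c:-c[0])
print([x.round(1).tolist() for x in S])
# pairs by hand: crop b positions /4.4 + (280,165)
for (u,v),c in zip([(125,94),(192,171),(229,215),(266,263),(306,311),(346,362),(389,416)],T):
    p,e=tri(ray("scene",(280+u/4.4,165+v/4.4)),ray("top",c)); print(p.round(1),round(e,1))
E
```

```text
tip [502.34 110.21  51.92] x [0.996 0.023 0.085] z [ 0.085  0.005 -0.996] F [-0.41  0.12  0.61] 4.0333
[[307.9, 185.8], [367.6, 258.8]]
[ 506.2 -135.4   46.1] 2.8
[504.3 -69.3  47.8] 4.2
[503.5 -33.   48.9] 3.7
[503.2   2.6  47.8] 3.4
[502.7  38.8  48.7] 3.9
[502.3  74.4  48. ] 3.6
[501.5 110.5  46.6] 3.7
```

View pics/w2.png

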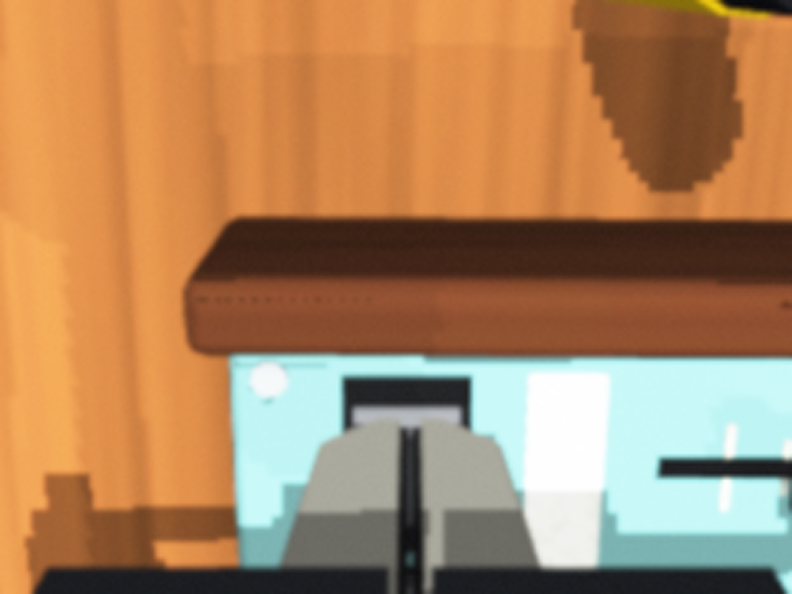

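```bash
python3 - <<'E'
from h import *
a=cv2.imread("pics/w1.png");b=cv2.imread("pics/w2_raw.png")
print("before, col 314",a[196:282,314].mean(1).astype(int).tolist())
print("now, col 320",b[250:285,320].mean(1).astype(int).tolist())
print("now, row 276",b[276,295:350].mean(1).astype(int).tolist())
s=ctrl.read_state()
for z in (44,47,50,53,57): print(z,[onz("wrist",(u,v),z,s)[:2].round(1).tolist() for u,v in ((304,264.5),(342,264.5),(307,272.7),(340,272.7))])
E
```

```text
before, col 314 [130, 186, 214, 220, 210, 161, 97, 93, 132, 158, 166, 167, 166, 167, 167, 166, 168, 167, 167, 167, 166, 167, 167, 167, 168, 168, 167, 167, 168, 168, 167, 163, 150, 141, 134, 134, 134, 133, 134, 132, 129, 139, 177, 197, 165, 100, 72, 106, 149, 168, 173, 171, 172, 172, 172, 173, 173, 173, 173, 172, 171, 168, 167, 167, 167, 167, 167, 167, 166, 165, 157, 145, 137, 134, 133, 133, 135, 136, 155, 185, 185, 162, 151, 147, 148, 147]
now, col 320 [86, 86, 85, 86, 85, 80, 78, 126, 196, 222, 226, 226, 220, 182, 105, 50, 37, 35, 37, 37, 35, 37, 62, 121, 168, 183, 181, 173, 162, 148, 139, 136, 137, 135, 134]
now, row 276 [227, 227, 228, 227, 228, 227, 227, 219, 172, 89, 50, 88, 152, 179, 187, 186, 185, 185, 183, 180, 180, 179, 178, 179, 180, 181, 184, 185, 186, 186, 185, 184, 181, 180, 179, 181, 181, 182, 184, 186, 189, 189, 190, 178, 131, 71, 55, 123, 207, 229, 233, 233, 232, 233, 233]
44 [[490.7, 124.6], [512.1, 124.3], [492.4, 119.6], [511.2, 119.3]]
47 [[490.6, 125.8], [511.7, 125.5], [492.3, 120.9], [510.7, 120.6]]
50 [[490.5, 126.9], [511.2, 126.7], [492.2, 122.1], [510.3, 121.9]]
53 [[490.4, 128.1], [510.8, 127.9], [492.1, 123.4], [509.8, 123.2]]
57 [[490.3, 129.7], [510.1, 129.5], [491.9, 125.1], [509.3, 124.9]]
```

The dark rim around mute1 is now 5 mm wide where it was 1.5 mm. The flank meets panel level about 11.6 mm from the key centre, so mute1 is down by about 6 mm, with the tip at z≈52, about 4 mm above the panel. I raise 0.7 mm so the tip rides up the flanks, slide over mute2 and check.

```bash
python3 -m crank '{"delta_pos":[[0,0,0.006],[0,0,0.006],[0.001,-0.06,0.006],[0.002,-0.12,0.006],[0.003,-0.18,0.006],[0.004,-0.24,0.006],[0.005,-0.3,0.006],[0.005,-0.35,0.006],[0.005,-0.35,0.006]],"delta_rot":[[0,0,0],[0,0,0],[0,0,0],[0,0,0],[0,0,0],[0,0,0],[0,0,0],[0,0,0],[0,0,0]],"gripper":[0,0,0,0,0,0,0,0,0]}'; python3 look.py w3 wrist 200 100 440 330 2.5
```

```text
time_s: 4.83
eef_pos: [495.9, 65.1, 136.6]
tcp_rot: [-0.001, 0.999, 0.01, 0.043]
force: [-1.0, -1.8, 1.6]
finger_gap: 0.005
tip [503.11  65.29  52.87] x [0.996 0.019 0.086] z [ 0.086  0.003 -0.996] F [-1.01 -1.76  1.64] 4.8333
```

View pics/w3.png

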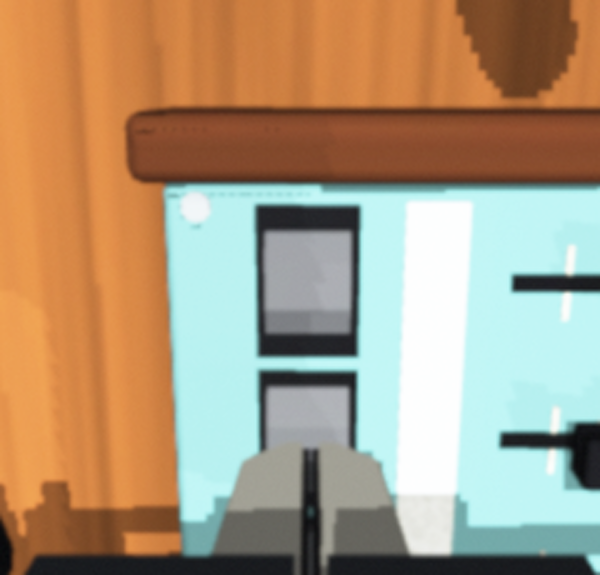

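Mute1 is fully sunk. Mute2 is down by about 5 mm (rim 15 px against 23 px), and the fader 2 cap is untouched. I carry on along the row.

```bash
python3 -m crank '{"delta_pos":[[0.001,-0.07,-0.002],[0.001,-0.14,-0.002],[0.002,-0.21,-0.002],[0.003,-0.28,-0.002],[0.004,-0.35,-0.002],[0.005,-0.42,-0.002],[0.006,-0.49,-0.002],[0.007,-0.56,-0.002],[0.008,-0.63,-0.002],[0.008,-0.69,-0.002],[0.008,-0.69,-0.002]],"delta_rot":[[0,0,0],[0,0,0],[0,0,0],[0,0,0],[0,0,0],[0,0,0],[0,0,0],[0,0,0],[0,0,0],[0,0,0],[0,0,0]],"gripper":[0,0,0,0,0,0,0,0,0,0,0]}'; python3 st.py
```

```text
time_s: 5.8
eef_pos: [496.6, -19.0, 136.3]
tcp_rot: [-0.001, 0.999, 0.009, 0.043]
force: [-2.3, 1.3, 1.7]
finger_gap: 0.001
tip [503.75 -18.83  52.57] x [0.996 0.017 0.085] z [ 0.085  0.002 -0.996] F [-2.34  1.25  1.66] 5.8
```

```bash
python3 -m crank '{"delta_pos":[[0.001,-0.06,-0.001],[0.001,-0.12,-0.001],[0.002,-0.18,-0.001],[0.003,-0.24,-0.001],[0.004,-0.3,-0.001],[0.005,-0.36,-0.001],[0.005,-0.42,-0.001],[0.005,-0.44,-0.001],[0.005,-0.44,-0.001]],"delta_rot":[[0,0,0],[0,0,0],[0,0,0],[0,0,0],[0,0,0],[0,0,0],[0,0,0],[0,0,0],[0,0,0]],"gripper":[0,0,0,0,0,0,0,0,0]}'; python3 st.py
python3 -m crank '{"delta_pos":[[0,0,0.1],[0,0,0.3],[0,-0.2,0.6],[0,-0.5,0.9],[0,-0.9,1.0],[0,-0.9,1.0]],"delta_rot":[[0,0,0],[0,0,0],[0,0,0],[0,0,0],[0,0,0],[0,0,0]],"gripper":[0,0,0,0,0,0]}';  python3 look.py w4 wrist 120 20 480 340 1.85
```

```text
time_s: 6.55
eef_pos: [497.1, -74.1, 136.1]
tcp_rot: [0.0, 0.999, 0.007, 0.043]
force: [0.5, -0.3, -0.6]
finger_gap: 0.005
tip [504.21 -74.1   52.38] x [0.996 0.014 0.085] z [ 0.085 -0.    -0.996] F [ 0.52 -0.29 -0.6 ] 6.55
time_s: 7.05
eef_pos: [497.3, -188.5, 259.5]
tcp_rot: [0.004, 0.999, 0.004, 0.046]
force: [-0.3, -1.5, 0.4]
finger_gap: 0.007
tip [ 504.99 -189.07  175.89] x [0.996 0.009 0.091] z [ 0.091 -0.007 -0.996] F [-0.29 -1.52  0.44] 7.05
```

View pics/w4.png

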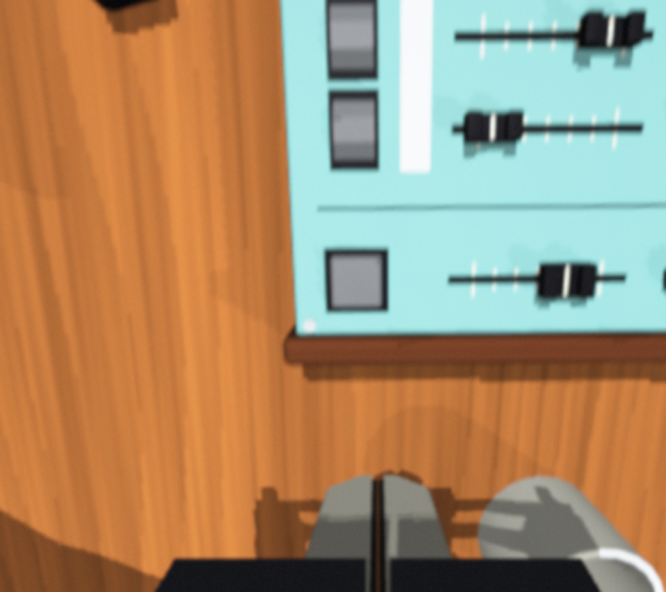

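Mutes 5 and 6 look sunk, and talkback is up with a thin rim. Next is one view of the middle keys, with measurements.

```bash
python3 -m crank '{"delta_pos":[[0,0.3,0],[0,0.6,0],[0,0.9,0],[0,1.0,0],[0,1.0,0]],"delta_rot":[[0,0,0],[0,0,0],[0,0,0],[0,0,0],[0,0,0]],"gripper":[0,0,0,0,0]}';  python3 look.py w5 wrist 220 0 480 300 2
python3 - <<'E'
from h import *
for n in ("w4_raw","w5_raw","w1"):
    im=cv2.imread(f"pics/{n}.png")
    print(n)
    for c,st in blobs(im,(285,0,345,300),60,3000,smax=30,vmin=75,vmax=215): print(c.round(0),"w,h",st[2:4],round(st[3]/st[2],2))
E
```

```text
time_s: 7.52
eef_pos: [496.7, -66.2, 258.8]
tcp_rot: [0.003, 0.999, 0.006, 0.045]
force: [0.2, 0.4, -0.5]
finger_gap: 0.001
tip [504.25 -66.68 175.18] x [0.996 0.012 0.09 ] z [ 0.09  -0.006 -0.996] F [ 0.22  0.44 -0.5 ] 7.5167
w4_raw
[309.   2.] w,h [25  6] 0.24
[310.  39.] w,h [25 37] 1.48
[311.  89.] w,h [24 34] 1.42
[312. 171.] w,h [29 30] 1.03
[309. 290.] w,h [27 22] 0.81
[335. 289.] w,h [18 22] 1.22
w5_raw
[309.  11.] w,h [27 24] 0.89
[310.  59.] w,h [25 36] 1.44
[310. 108.] w,h [24 33] 1.38
[311. 153.] w,h [23 31] 1.35
[312. 195.] w,h [22 27] 1.23
[312. 233.] w,h [21 26] 1.24
[335. 289.] w,h [18 23] 1.28
[308. 290.] w,h [29 22] 0.76
w1
[314. 219.] w,h [22 34] 1.55
[315. 258.] w,h [22 32] 1.45
[308. 289.] w,h [29 23] 0.79
[335. 288.] w,h [18 23] 1.28
```

View pics/w5.png

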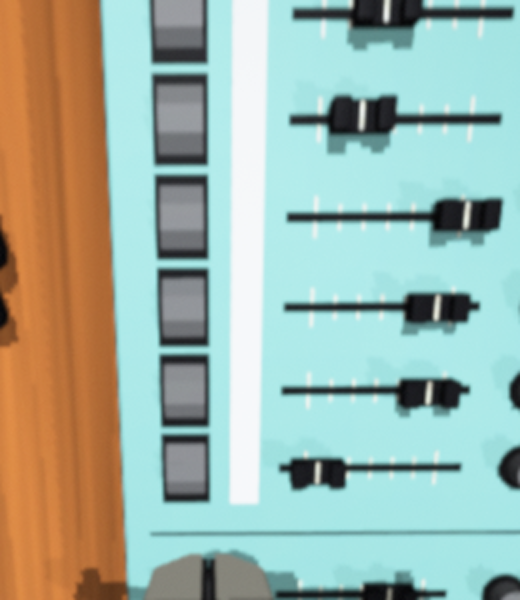

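```bash
python3 - <<'E'
from h import *
s=ctrl.read_state()
def f(im,v0,v1,st,c0=306,c1=316):
    p=im[:,c0:c1].mean((1,2))
    return p
im=cv2.imread("pics/w5_raw.png")
x=np.arange(480)
for name,im,st,cs in (("w5",im,s,(59,108,153,195,233)),("w1",cv2.imread("pics/w1.png"),dict(eef_pos=np.array([494.829,101.223,250.670]),tcp_rot=np.array([.009,.999,0,.039])),(219,258))):
    p=im[:,306:316].mean((1,2))
    for c in cs:
        def edge(sgn,th=80):   # dark/key crossing, outward
            v=c
            while p[v+sgn]>th and abs(v-c)<30: v+=sgn
            return v+sgn*(p[v]-th)/(p[v]-p[v+sgn])
        a,b=edge(-1),edge(1)
        print(name,c,round(a,1),round(b,1),"visible len at z=48:",round(onz("wrist",(311,a),48,st)[1]-onz("wrist",(311,b),48,st)[1],1))
# talkback / faders / loose things: compare top views
t0=cv2.imread("pics/top0.png");t1=eyes.get_image("top");cv2.imwrite("pics/top1.png",t1)
E
```

```text
w5 59 41.4 76.9 visible len at z=48: 25.1
w5 108 91.8 124.2 visible len at z=48: 24.8
w5 153 138.2 168.0 visible len at z=48: 24.6
w5 195 181.4 208.3 visible len at z=48: 24.1
w5 233 221.0 246.3 visible len at z=48: 24.3
w1 219 194.8 241.8 visible len at z=48: 42.6
w1 258 242.3 -219.0 visible len at z=48: -301.3
```

All five keys in view show 24–25 mm of key above panel level. A raised key would show 30 mm, so these are down by about 5.5–6 mm. Mute1 was already measured as bottomed. Last, I check that nothing else moved.

```bash
python3 -m crank '{"delta_pos":[[-0.1,0,0.2],[-0.3,0,0.5],[-0.5,0,0.8],[-0.6,0,1.0],[-0.6,0,1.0],[-0.6,0,1.0]],"delta_rot":[[0,0,0],[0,0,0],[0,0,0],[0,0,0],[0,0,0],[0,0,0]],"gripper":[0,0,0,0,0,0]}'
python3 - <<'E'
from h import *
t0=cv2.imread("pics/top0.png");t1=eyes.get_image("top");s0=cv2.imread("pics/scene0.png");s1=eyes.get_image("scene")
r=lambda a:cv2.resize(a,None,fx=1.33,fy=1.33)
A=np.hstack([t0[120:345,170:470],t1[120:345,170:470]]);B=np.hstack([s0[130:390,150:450],s1[130:390,150:450]])
cv2.imwrite("pics/cmp.png",cv2.resize(np.vstack([A,B]),None,fx=1.23,fy=1.23))
print(ctrl.read_state()["time_s"])
E
```

```text
time_s: 8.12
eef_pos: [424.6, -73.1, 380.6]
tcp_rot: [0.005, 0.999, 0.001, 0.048]
force: [0.7, -0.3, -0.8]
finger_gap: 0.004
8.2167
```

View pics/cmp.png

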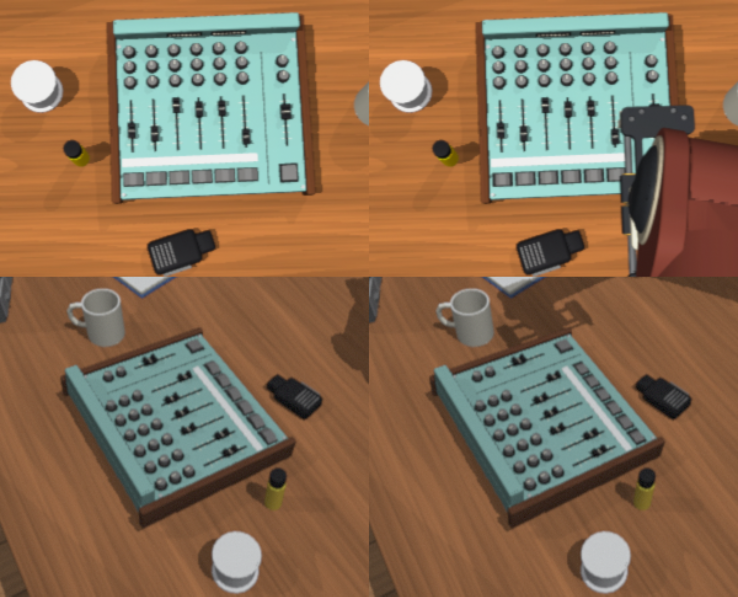

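Side by side, the six keys are sunk with dark rims, and talkback, the faders, mug, spool, glue stick and mic are where they were. The arm is clear.

```bash
python3 -c "
from cell import ctrl
print(ctrl.finish_job())"
```

```text
the job is handed in; nothing more can be done
None
```

All six mute keys are down, and I handed the job in at about 8.2 s on the robot's clock. With the gripper shut, I pressed mute 1 down. I then slid the fingertips about 4–5 mm above the panel across keys 2 to 6, lifted off over mute 6 and moved the arm clear.

**Keys:** Close wrist views put mute 1 on its stop (about 6 mm) and mutes 2–6 at about 5.5–6 mm; they count as down from 4 mm.

**Everything else:** Talkback looks up. In the before-and-after pictures the faders, mug, spool, glue stick and microphone show no shift. In the last top view the arm hid talkback and part of the right-hand side, so those rest on the scene and wrist views.

**Forces:** Readings taken at the end of each move stayed under about 3 N.

**Disagreements:**
- Triangulated key heights came out about 5 mm lower than the console's given dimensions imply. I set the pressing height by going down in small steps and looking closely instead.
- The force reading was too noisy (about 1 N) to show the key touching or bottoming, so the key depths rest on the pictures alone.

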